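# Set the grinder's work rest with the gap gauge

### The job

Set the gap of the bench grinder's work rest with the stepped gauge from the wooden rack: lower its blade into the gap between the rest and the grinding stone, in front of the middle of the stone, and press it down gently until its shoulder sits firmly on the rest. Then let go of it and push the rest towards the stone until the blade is nipped firmly, but without force that could crack the stone, and leave the gauge standing there, nipped square and upright. Leave the scraper and the other things on the bench alone.

Things in the scene. Friction and masses are not known exactly. Their poses are not given: they have to be found in the camera images.
- gauge: Gap gauge, 140 g, standing in a rack slot: steel blade 5 mm thick (x), 24 wide (y), pointing down; steel shoulder block above it, z 30 to 38, y -17 to 17, jutting out on one side only (x -22 to 2.5 mm). Origin: middle of the blade's lower end, z up. The flush +x side goes towards the stone, the -x shoulder over the rest, its underside at z = 30. Let go, it balances on its shoulder.
- gauge_handle (a point): Centre of the gauge's black rectangular handle, which stands on the shoulder: 14 mm (gauge x) by 24 mm (y) by 38 mm (z). This point is at x -13, y 0, z 57 mm in the gauge's frame; axes as the gauge's.
- rest: Grinder's work rest on the robot's side of the stone: level dark steel plate 65 mm (x) by 90 (y), 8 thick, its top 134 mm above the bench. Origin: middle of its top edge next to the stone; x points to the stone, z up. Slides only along x with about 5 N friction and stays where left (so a firm nip lasts). Start gap to the stone 8 to 14 mm. A bar under it at y 23 to 30 mm runs back beside the stone.
- rest_lip (a point): Middle of the outer face of the turned-down lip along the rest's far edge from the stone (rest frame x -65, z -15 mm): 90 mm wide, 30 mm tall, reaching from the plate's top downwards; nothing tall stands in front of it or above the rest. Push here. Axes as the rest's.
- wheel: Grinding stone: fixed upright grey disc 150 mm across, 25 thick (y). Origin: middle of its rim nearest the rest, at axle height, 130 mm above the bench (4 below the rest's top). x, along the rest's x, points into the stone; axle at x = 75. Gap = x distance from rest origin to this origin. The motor, 58 mm radius on the same axle, begins at y = 58; the sheet guard covers only the stone's back.
- rack: Wooden block 60 x 120 mm, 45 mm high, fixed, with two slots 8 x 28 mm at x = 6 mm, y = 30 and -30 mm, in which gauge and scraper stand on their shoulders in either order, their x and y along the rack's. Origin: middle of its underside.
- scraper: Bystander in the rack's other slot: same blade, but a shoulder on both sides and a round black handle up to 98 mm above its blade's lower end. Origin: the middle of the blade's lower end.
- compound_bar: Bystander: red-brown bar of polishing compound, 36 x 110 x 25 mm, lying. Origin: middle of its underside.
- wire_wheel: Bystander: brass wire wheel lying flat, 126 mm across, 28 mm high with its nut. Origin: middle of its underside.
- oil_can: Bystander: green oil can, body 72 mm across, spout up to 200 mm. Origin: middle of its underside.
- tape_roll: Bystander: roll of paper tape lying flat, 100 mm across, 24 mm high. Origin: middle of its underside.
- cup_brush: Bystander: cup brush, 60 mm across, 54 mm high. Origin: middle of its underside.
- screwdriver: Bystander: yellow-handled screwdriver lying on the bench. Origin: near its middle, underside.
- wrench: Bystander: steel wrench lying on the bench. Origin: near its middle, underside.
There are look-alikes about, which are no part of the job. Leave any yellow look-alike of the scraper alone.

How it is judged (in metres and radians):
On the way, in this order (a step that is already met when the one before it is completed fails the run):
1. the gauge's blade is in the gap in front of the stone, upright, its shoulder pressed down on the rest by the gripper with more than 4 N (z of gauge in the frame of rest between -0.0325 and -0.028 m and y of gauge in the frame of wheel between -0.01 and 0.01 m and x of gauge in the frame of wheel between -0.016 and 0 m and x of gauge in the frame of rest above 0 m and angle between gauge's own z axis and vertical below 0.14 rad and angle between the x axis of gauge and the x axis of wheel, either way round below 0.2 rad and contact force between gauge and rest above 4 N and contact force between the fingers and gauge above 0.5 N), for 0.15 s.
2. the rest nips the blade against the stone with more than 4 N, the gripper off the gauge (z of gauge in the frame of rest between -0.0325 and -0.028 m and y of gauge in the frame of wheel between -0.01 and 0.01 m and x of gauge in the frame of wheel between -0.016 and 0 m and x of gauge in the frame of rest above 0 m and angle between gauge's own z axis and vertical below 0.14 rad and angle between the x axis of gauge and the x axis of wheel, either way round below 0.2 rad and x of rest in the frame of wheel above -0.0066 m and contact force between gauge and wheel above 4 N and contact force between the fingers and gauge below 0.2 N), for 0.2 s.
At the end, for the whole second after the job is handed in: The gauge stands still in the gap, released: shoulder on the rest (blade end 28 to 32.5 mm below its top), upright within 8 degrees, square to the stone within 11, within 10 mm of the stone's middle; the gap is the 5 mm of the blade, at most 6.6 mm, the blade still nipped (over 1.5 N) (z of gauge in the frame of rest between -0.0325 and -0.028 m and y of gauge in the frame of wheel between -0.01 and 0.01 m and x of gauge in the frame of wheel between -0.016 and 0 m and x of gauge in the frame of rest above 0 m and angle between gauge's own z axis and vertical below 0.14 rad and angle between the x axis of gauge and the x axis of wheel, either way round below 0.2 rad and x of rest in the frame of wheel above -0.0066 m and linear speed of gauge below 0.01 m/s and angular speed of gauge below 0.1 rad/s and contact force between the fingers and gauge below 0.1 N and contact force between gauge and wheel above 1.5 N); the robot touches nothing.
It fails at once if the blade is forced against the stone with more than 45 N (contact force between gauge and wheel above 45 N).
It fails at once if the gripper or gauge presses on the rest with more than 60 N (contact force between any of the fingers, gauge and rest above 60 N).
It fails at once if the robot strikes the stone (contact force between any of the fingers, the arm and wheel above 5 N).
It fails at once if the scraper or another bystander is moved by more than 30 mm (distance of any of scraper, compound_bar, wire_wheel, oil_can, tape_roll, cup_brush, screwdriver, wrench from where it was at the start of the episode above 0.03 m).
It also fails if it takes over 56 s, if anything falls off the work surface, if the arm or the gripper's body presses on something with over 40 N, if the wrist force passes 120 N, or if a joint passes its speed limit or range.

### The arm

A 6-joint arm with a two-finger parallel gripper is mounted at the origin on the work surface. World frame = base frame: x ahead of the robot, y to its left, z up, the work surface at z = 0. Lengths are in m, angles in degrees, forces in N, time in s.
With the tool pointing down it reaches from about 0.3 to 0.775 m from the base axis. Payload 14.6 kg.
Tool frame: the origin (TCP) lies midway between the tips of the shut fingers; the grasp point (between the pads) lies 19 mm behind it; z points along the fingers, y is the line along which they close (so a half turn about z gives the same grasp; the last joint's range is limited). The gripper opens to 85 mm and grips with 20 to 120 N. Pads are 22 mm wide; open, the fingers measure 114 mm over their backs; the gripper's body (76 mm by 85 mm) begins 54 mm behind the grasp point. The pads swing forward as they close: fully open they stand 13 mm farther back than shut.
Start: joints at [69.924, 17.183, 87.147, -0, 75.671, -3.816], TCP at [0.154, 0.528, 0.231] pointing down, gripper open.
Joint ranges: [-173.82, 173.82], [-45.26, 126.66], [13.44, 144.39], [-59.66, 239.66], [0, 175.72], [-146.38, 146.38]. Speed limits (degrees/s): [127.2, 127.2, 147.25, 180, 180, 180].

### API

Orientations are given as a 3x3 rotation matrix whose columns are the frame's x, y, z axes.
In Python, from bench import state, capture, calibration, job_done, boxes_of gives the robot as it stands.
- The arm moves only by the tool step_arm, never from a script. Its argument "plan" is a list that holds one entry, the list of rows, each a list of 7 numbers: the shift along the tool's x, y, z in units of 100 cm (1.0 is 100 cm), then the turn, a rotation vector about the tool's x, y, z in units of 90 degrees (1.0 is 90 degrees), then the closure, from -1 (fully open) to 1 (shut). A call has 1 to 12 rows; each row is the pose to reach, as a shift and turn from the pose commanded when the call began, along the tool's axes at that moment; what a row does not reach only later rows make up. A row lasts 1/12 s, in which the tool goes at most 41.7 mm and 7.16 degrees, less where a joint would pass 70% of its speed; a pose out of reach is approached as far as the arm can. A call with a number of a shift or a turn outside -1 to 1 is refused whole. A call with a gripper value outside its range is refused whole. The fingers move at their own pace and stop on an object; the grip force is fixed at half the most. Time passes only in rows, so rows that repeat a pose let the fingers close. It gives the time, the measured TCP pose, the force, the opening and the grip force at its end, in the units of the state.
- state(): the state, without advancing time (a new reading comes with each control period).
- capture(name): name is "scene" or "top" or "wrist"; returns (picture, depth): 384x512x3 uint8, blue, green, red; 384x512 float32, m along the optical axis (not along the pixel's ray), 0 where there is no reading.
- calibration(name): a dict with "fx", "fy", "cx", "cy" (pixels), "R" (3x3) and "t" (3): a world point X has camera coordinates R X + t. Camera axes: x right, y down, z forward; pixel columns grow to the right and rows downward; lengths in m; the calibration is good to about 2 mm. The wrist camera is an equidistant fisheye: a pixel r from the principal point sees the ray r / f radians off the axis. A picture is of the moment at which its call begins: read the wrist's pose just before it. calibration takes no time and is no camera call; for the wrist camera it gives the pose at the moment of the call.
- job_done(): hands the job in; it is judged then, once.
Trained networks look in the newest picture that a camera, given by its name, has taken for a name from the list of things; names that differ only in an ending like _2 or _b are one class to them, and where a whole thing is asked for, a point or a joint stands for the part that bears it (a point fixed in the world has none). Each returns a list of dicts, best first, with "p" (0 to 1); they miss things now and then, are a little off and sometimes report something else, mostly with a low value. They report only what shows in the picture. A call takes as long as a camera call. They do not tell look-alikes from the thing itself.
- boxes_of(name, camera): "extent" ([left, top, right, bottom] as shares, 0 to 1, of the picture: columns of its width, rows of its height, round what is visible of it).
The state is a dict: "clock": time; "joint_positions": joint angles; "qvel": joint speeds; "joint_efforts": joint torques, N m; "eef_pos": TCP position; "tcp_rot": TCP orientation; "contact_force": force on the tool from outside, world axes, zero at the start; "moment": the same for the moment, N m; "width": finger opening in m; "gripper_force": force on a finger pad.
Only numpy, scipy, OpenCV 4.12 (cv2) and the standard library are available. Lean on these libraries where they do the work, as an engineer would, in place of code of your own. Each camera call takes 0.05 s, during which the arm holds its last target. There are 200 camera calls.

## Working session

There is one attempt and no reset: what is moved stays moved. The work goes in short steps, Python scripts to look and compute and a tool call to move; the robot and the scene stay as the last step left them, time stands still between calls to the robot, and variables do not carry over. Pictures are saved under pics/ and viewed, at most 10 in all, crops included, and the job is handed in when it is done.

Besides the shell and the picture viewer there is one more tool, called by a JSON object that holds its "name" and its "arguments", one argument or row to a line. step_arm: Moves the arm, as the interface text tells. Shifts and turns lie within -1 to 1; 1 stands for 100 cm of shift or 90 degrees of turn. Its arguments: {"type":"object","properties":{"plan":{"type":"array","items":{"type":"array","items":{"type":"array","items":{"type":"number"}}}}},"required":["plan"]}

```bash
mkdir -p pics; cat > h.py <<'E'
import numpy as np, cv2
from bench import *
def cloud(n):
    im,d=capture(n); c=calibration(n)
    v,u=np.mgrid[0:384,0:512]
    P=np.stack([(u-c['cx'])/c['fx']*d,(v-c['cy'])/c['fy']*d,d],-1)
    W=(P-np.array(c['t']))@np.array(c['R'])
    W[d==0]=np.nan
    return im,W
E
python3 - <<'E'
from h import *
out=[]
for n in('scene','top'):
    im,W=cloud(n); np.save(n+'.npy',W); cv2.imwrite(n+'.png',im); out.append(im)
    c=calibration(n); print(n, c['fx'], -np.array(c['R']).T@np.array(c['t']))
    for t in('gauge','rest','wheel','rack','scraper'):
        for b in boxes_of(t,n)[:3]:
            l,tp,r,bt=b['extent']; print(n,t,round(b['p'],2),[round(x) for x in(l*512,tp*384,r*512,bt*384)])
cv2.imwrite('pics/a.png',cv2.resize(out[0],(800,600))); cv2.imwrite('pics/b.png',cv2.resize(out[1],(800,600)))
print(state())
E
```

```text
scene 424.3611475973691 [ 1.05871829 -0.85321501  0.86366982]
scene rest 0.89 [241, 169, 270, 191]
scene rest 0.31 [154, 232, 172, 252]
scene wheel 0.88 [263, 162, 320, 209]
scene rack 0.94 [135, 242, 181, 287]
scene scraper 0.72 [142, 241, 157, 270]
scene scraper 0.71 [123, 234, 135, 260]
scene scraper 0.56 [117, 270, 133, 297]
top 414.51623747756355 [ 0.37557116 -0.02816182  1.37600614]
top rest 0.7 [222, 181, 257, 214]
top wheel 0.81 [226, 158, 240, 189]
top rack 0.62 [323, 226, 358, 246]
top rack 0.25 [328, 233, 342, 242]
top scraper 0.46 [347, 256, 353, 267]
top scraper 0.45 [343, 229, 362, 238]
{'clock': 0.6, 'joint_positions': array([ 6.99237543e+01,  1.71830123e+01,  8.71487958e+01,  1.95689084e-03,
        7.56710400e+01, -3.81608485e+00]), 'qvel': array([-0.01107506,  0.03756889,  0.15004026, -0.03355544,  0.06821366,
        0.03561267]), 'joint_efforts': array([-1.40134605e-03, -5.43157911e+01, -3.61879063e+01, -8.21123717e-05,
        7.02365123e-04,  3.38179132e-05]), 'eef_pos': array([0.15398794, 0.52797811, 0.23126635]), 'tcp_rot': array([[-9.59997846e-01,  2.80007380e-01, -4.81444490e-05],
       [ 2.80007381e-01,  9.59997846e-01, -3.53288720e-05],
       [ 3.63262225e-05, -4.73964421e-05, -9.99999998e-01]]), 'contact_force': array([-0.09727579, -0.41487669,  0.41310783]), 'moment': array([ 0.00647858,  0.01811538, -0.01996055]), 'gripper_force': 0.0, 'width': 0.08538165465045691}
```

View pics/a.png

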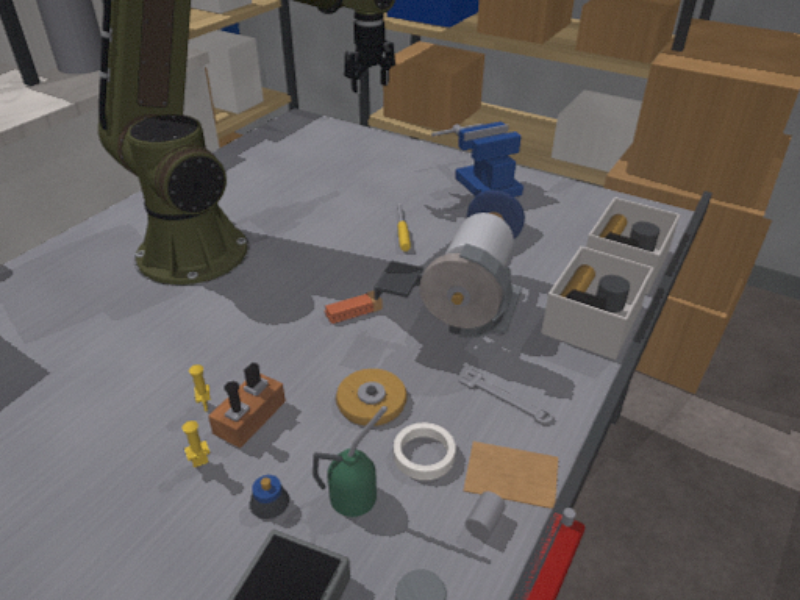

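View pics/b.png

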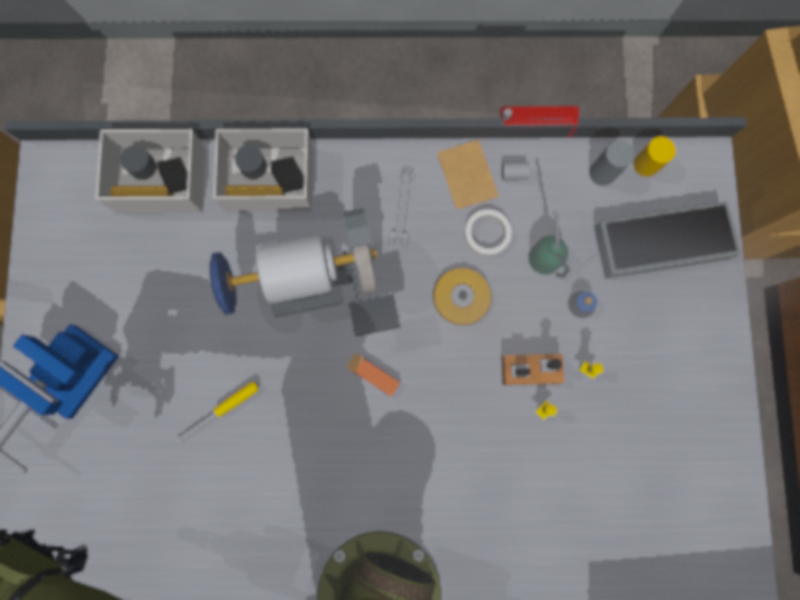

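The scene shows the rack at (247,408) of the 800-px picture with two black handles. The grinder's rest is at (398,280) and the stone at (465,285). From the top, the rack is at (533,370), the rest at (375,315), the stone at (365,270), and the yellow look-alikes are at (592,368) and (546,410).

```bash
python3 - <<'E'
from h import *
for n in('top','scene'):
    W=np.load(n+'.npy'); im=cv2.imread(n+'.png')
    P=W.reshape(-1,3); C=im.reshape(-1,3).astype(int)
    # rest: dark, z ~0.134
    if n=='top':
        rb=(215,175,265,220); kb=(318,222,364,250)
    else: rb=(232,160,290,200); kb=(130,225,185,290)
    def box(b): return W[b[1]:b[3],b[0]:b[2]].reshape(-1,3), im[b[1]:b[3],b[0]:b[2]].reshape(-1,3).astype(int)
    p,c=box(rb)
    m=(abs(p[:,2]-.134)<.006)&(c.max(1)<90)
    q=p[m]; r=cv2.minAreaRect(q[:,:2].astype(np.float32)*1000); print(n,'rest',m.sum(),r,np.median(q[:,2])); print(cv2.boxPoints(r).round(1).tolist())
    p,c=box(kb)
    m=(abs(p[:,2]-.045)<.006)&(c[:,2]-c[:,0]>30)&(c[:,1]<c[:,2]*.75)
    q=p[m]; r=cv2.minAreaRect(q[:,:2].astype(np.float32)*1000); print(n,'rack',m.sum(),r,np.median(q[:,2])); print(cv2.boxPoints(r).round(1).tolist())
    m=(p[:,2]>.075)&(p[:,2]<.13)&(c.max(1)<100)
    q=p[m]; 
    if len(q)>4:
        _,l,cc=cv2.kmeans(q[:,:2].astype(np.float32),2,None,(3,50,1e-5),5,cv2.KMEANS_PP_CENTERS)
        for k in(0,1):
            s=q[l[:,0]==k]; print('handle',len(s),s.min(0).round(4),s.max(0).round(4))
    # wheel
    wb=(222,150,246,192) if n=='top' else (255,155,330,212)
    p,c=box(wb); m=(p[:,2]>.16)&(p[:,2]<.215)
    if n=='top':
        q=p[m]; r=cv2.minAreaRect(q[:,:2].astype(np.float32)*1000); print('wheel',m.sum(),r,q[:,2].max()); print(cv2.boxPoints(r).round(1).tolist())
E
```

```text
top rest 218 ((543.5018920898438, 27.456687927246094), (62.20002746582031, 39.573097229003906), 11.200952529907227) 0.13362440559923355
[[509.20001220703125, 40.79999923706055], [516.7999877929688, 2.0], [577.9000244140625, 14.100000381469727], [570.2000122070312, 52.900001525878906]]
top rack 365 ((444.2324523925781, -318.1091003417969), (54.89702224731445, 116.12552642822266), 1.1959365606307983) 0.044673282838239334
[[415.6000061035156, -260.6000061035156], [418.0, -376.70001220703125], [472.8999938964844, -375.6000061035156], [470.5, -259.5]]
handle 43 [ 0.4409 -0.3585  0.0775] [ 0.4593 -0.3396  0.1169]
handle 33 [ 0.4328 -0.2992  0.0798] [ 0.4456 -0.2787  0.0943]
wheel 219 ((634.2347412109375, 20.51308250427246), (69.33921813964844, 24.473861694335938), 10.813937187194824) 0.20858682728701256
[[597.9000244140625, 26.0], [602.5, 2.0], [670.5999755859375, 15.0], [666.0, 39.0]]
scene rest 447 ((585.7944946289062, 11.250785827636719), (142.04563903808594, 93.78089141845703), 11.02180290222168) 0.13391904612593505
[[507.1000061035156, 43.70000076293945], [525.0, -48.400001525878906], [664.5, -21.200000762939453], [646.5, 70.9000015258789]]
scene rack 485 ((446.4673767089844, -321.1767578125), (62.57147216796875, 122.07362365722656), 1.6908836364746094) 0.04452627043518462
[[413.3999938964844, -261.1000061035156], [417.0, -383.1000061035156], [479.5, -381.29998779296875], [475.8999938964844, -259.20001220703125]]
handle 75 [ 0.4316 -0.3039  0.075 ] [ 0.4477 -0.2799  0.0936]
handle 99 [ 0.4446 -0.361   0.076 ] [ 0.4629 -0.3381  0.1121]
```

{"name": "step_arm", "arguments": {
  "plan": [
    [[-0.35, -0.323, -0.019, 0, 0, -0.198, -1], [-0.35, -0.323, -0.019, 0, 0, -0.198, -1], [-0.35, -0.323, -0.019, 0, 0, -0.198, -1], [-0.35, -0.323, -0.019, 0, 0, -0.198, -1], [-0.35, -0.323, -0.019, 0, 0, -0.198, -1], [-0.35, -0.323, -0.019, 0, 0, -0.198, -1], [-0.35, -0.323, -0.019, 0, 0, -0.198, -1], [-0.35, -0.323, -0.019, 0, 0, -0.198, -1], [-0.35, -0.323, -0.019, 0, 0, -0.198, -1], [-0.35, -0.323, -0.019, 0, 0, -0.198, -1], [-0.35, -0.323, -0.019, 0, 0, -0.198, -1], [-0.35, -0.323, -0.019, 0, 0, -0.198, -1]]
  ]
}}

```text
clock: 1.6
eef_pos: [0.4009, 0.1167, 0.2507]
tcp_rot: [[-1.0, -0.025, 0.001], [-0.025, 1.0, -0.0], [-0.001, -0.0, -1.0]]
contact_force: [-0.3, 0.8, 0.2]
width: 0.0853
gripper_force: 0.0
```

```bash
python3 - <<'E'
from h import *
s=state(); print(s['clock'],s['eef_pos'],s['tcp_rot'].round(4))
im,d=capture('wrist'); c=calibration('wrist'); print(c, d.min(), d.max())
cv2.imwrite('pics/c.png',im); np.save('wd.npy',d)
E
```

```text
1.6 [0.4009255  0.11670985 0.25068427] [[-9.997e-01 -2.510e-02  1.000e-03]
 [-2.510e-02  9.997e-01 -3.000e-04]
 [-1.000e-03 -4.000e-04 -1.000e+00]]
{'fx': 297.3186396354542, 'fy': 297.3186396354542, 'cx': 256.77895782250226, 'cy': 197.47249503021925, 'R': array([[-2.34281598e-02,  9.99725330e-01, -6.21447246e-04],
       [ 9.58146022e-01,  2.26311653e-02,  2.85384007e-01],
       [ 2.85319685e-01,  6.09058491e-03, -9.58413054e-01]]), 't': array([-0.10610839, -0.43108446,  0.28068732])} 0.0 1.174459
```

View pics/c.png

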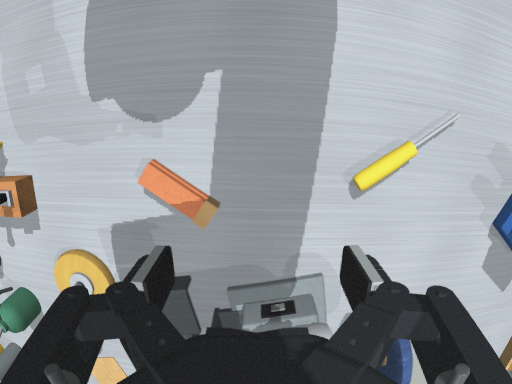

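The wrist picture shows the rest and motor under the gripper near (200,310) and (280,310), partly hidden by the fingers. I'll move so the camera is over the rest.

{"name": "step_arm", "arguments": {
  "plan": [
    [[0, -0.05, -0.1, 0, 0, 0, -1], [-0.05, -0.1, -0.1, 0, 0, 0, -1], [-0.1, -0.104, -0.1, 0, 0, 0, -1], [-0.267, -0.104, -0.1, 0, 0, 0, -1], [-0.267, -0.104, -0.1, 0, 0, 0, -1], [-0.267, -0.104, -0.1, 0, 0, 0, -1], [-0.267, -0.104, -0.1, 0, 0, 0, -1], [-0.267, -0.104, -0.1, 0, 0, 0, -1], [-0.267, -0.104, -0.1, 0, 0, 0, -1], [-0.267, -0.104, -0.1, 0, 0, 0, -1], [-0.267, -0.104, -0.1, 0, 0, 0, -1], [-0.267, -0.104, -0.1, 0, 0, 0, -1]]
  ]
}}

```text
clock: 2.65
eef_pos: [0.6687, 0.0235, 0.3504]
tcp_rot: [[-1.0, -0.027, -0.0], [-0.027, 1.0, 0.0], [0.0, 0.0, -1.0]]
contact_force: [-0.3, -0.5, 0.1]
width: 0.0854
gripper_force: 0.0
```

```bash
cat >> h.py <<'E'
def wcloud():
    im,d=capture('wrist'); c=calibration('wrist')
    v,u=np.mgrid[0:384,0:512]
    a=(u-c['cx'])/c['fx']; b=(v-c['cy'])/c['fy']; th=np.hypot(a,b)+1e-9
    k=np.tan(th)/th*d
    W=(np.stack([a*k,b*k,d],-1)-np.array(c['t']))@np.array(c['R']); W[d==0]=np.nan
    return im,W
E
python3 - <<'E'
from h import *
s=state(); print(s['clock'],s['eef_pos'],s['tcp_rot'].round(4))
im,W=wcloud(); np.save('w1.npy',W); cv2.imwrite('w1.png',im)
cv2.imwrite('pics/d.png',cv2.resize(im[60:300,96:416],(800,600),interpolation=cv2.INTER_CUBIC))
E
```

```text
2.65 [0.66874271 0.02349906 0.35037143] [[-9.996e-01 -2.750e-02 -1.000e-04]
 [-2.750e-02  9.996e-01  0.000e+00]
 [ 1.000e-04  0.000e+00 -1.000e+00]]
```

View pics/d.png

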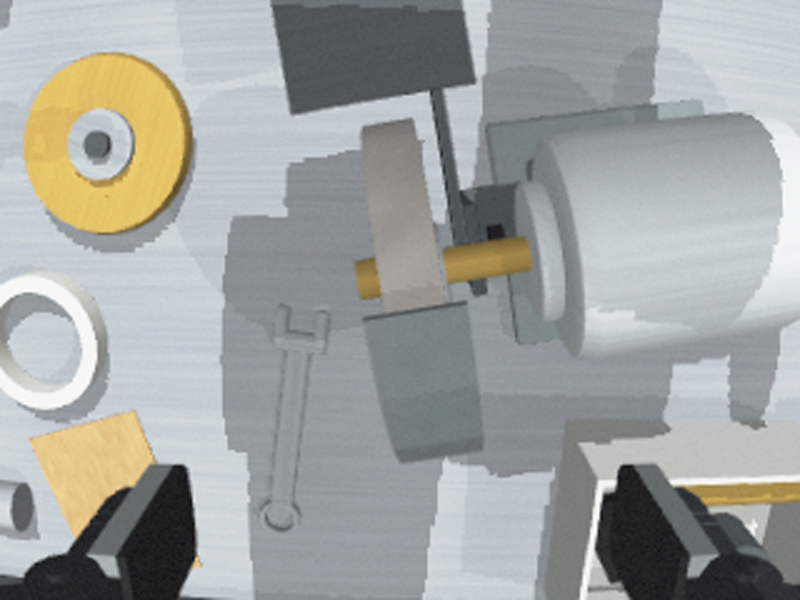

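The rest (dark plate) shows at (375,50), with the stone's rim nearest it at (388,125) and the stone's tread running down to (410,305).

```bash
python3 - <<'E'
from h import *
from scipy.optimize import least_squares
W=np.load('w1.npy'); im=cv2.imread('w1.png').astype(int)
sub=lambda x0,y0,x1,y1:(W[60+int(y0*.4):60+int(y1*.4),96+int(x0*.4):96+int(x1*.4)].reshape(-1,3))
p=sub(250,-60,490,125); q=p[abs(p[:,2]-.134)<.005]
r=cv2.minAreaRect(q[:,:2].astype(np.float32)*1000); print('rest',len(q),r,np.median(q[:,2])); b=cv2.boxPoints(r)/1000; print(b.round(4).tolist())
p=sub(345,105,460,310); t=p[(p[:,2]>.10)]
print(len(t),np.nanmax(t[:,2]))
def res(x,pts):
    u=np.array([np.cos(x[1]),np.sin(x[1])]); v=np.array([-u[1],u[0]])
    a=pts[:,:2]@u-x[0]; z=pts[:,2]-.130-x[2]; return np.hypot(a,z)-.075
t=t[t[:,2]>.15]
for name,pts in(('wrist',t),):
    f=least_squares(res,[.66,np.radians(11),0],args=(pts,),loss='soft_l1',f_scale=.001)
    g=abs(f.fun if False else res(f.x,pts)); k=pts[g<.003]
    th=f.x[1]; u=np.array([np.cos(th),np.sin(th)]); v=np.array([-u[1],u[0]])
    la=k[:,:2]@v; print(name,f.x[0],np.degrees(th),f.x[2],len(k),'lat',np.percentile(la,[0,1,3,50,97,99,100]).round(4))
th=np.radians(11);
for th in(f.x[1],np.radians(11)):
    u=np.array([np.cos(th),np.sin(th)]); v=np.array([-u[1],u[0]])
    a=q[:,:2]@u; l=q[:,:2]@v
    print('yaw',np.degrees(th),'rest along',np.percentile(a,[0,1,99,100]).round(4),'lat',np.percentile(l,[0,1,99,100]).round(4))
# yaw via edges of rest: near edge toward stone line fit
S=np.load('scene.npy')[160:200,232:275].reshape(-1,3); S=S[abs(S[:,2]-.134)<.004]
u=np.array([np.cos(.19),np.sin(.19)]); v=np.array([-u[1],u[0]]); print('scene rest along',np.percentile(S[:,:2]@u,[0,2,98,100]),'lat',np.percentile(S[:,:2]@v,[0,1,99,100]))
E
```

```text
rest 3985 ((556.0668334960938, 6.799579620361328), (78.33930206298828, 90.92196655273438), 11.149372100830078) 0.13318396780165298
[[0.5088000297546387, 0.043800000101327896], [0.5264000296592712, -0.04540000110864639], [0.6032999753952026, -0.03020000085234642], [0.5856999754905701, 0.05900000035762787]]
2427 0.22295066584094544
wrist 0.6597264545782225 11.330559585254685 -0.0009269194660079129 1766 lat [-0.116  -0.1155 -0.1148 -0.1031 -0.0915 -0.091  -0.0906]
yaw 11.330559585254685 rest along [0.5073 0.5086 0.5728 0.5858] lat [-0.1481 -0.1467 -0.0587 -0.0571]
yaw 11.0 rest along [0.5079 0.5092 0.5733 0.5863] lat [-0.1449 -0.1436 -0.0556 -0.054 ]
scene rest along [0.5063906  0.50839782 0.59281345 0.60280659] lat [-0.14663483 -0.14495462 -0.05480843 -0.05277461]
```

{"name": "step_arm", "arguments": {
  "plan": [
    [[0.178, -0.308, 0, 0, 0, 0, -1], [0.178, -0.308, 0, 0, 0, 0, -1], [0.178, -0.308, 0, 0, 0, 0, -1], [0.178, -0.308, 0, 0, 0, 0, -1], [0.178, -0.308, 0, 0, 0, 0, -1], [0.178, -0.308, 0, 0, 0, 0, -1], [0.178, -0.308, 0.08, 0, 0, 0, -1], [0.178, -0.308, 0.08, 0, 0, 0, -1], [0.178, -0.308, 0.08, 0, 0, 0, -1], [0.178, -0.308, 0.08, 0, 0, 0, -1], [0.178, -0.308, 0.08, 0, 0, 0, -1], [0.178, -0.308, 0.08, 0, 0, 0, -1]]
  ]
}}

```text
clock: 3.7
eef_pos: [0.4998, -0.289, 0.2716]
tcp_rot: [[-1.0, -0.027, 0.001], [-0.027, 1.0, -0.001], [-0.001, -0.001, -1.0]]
contact_force: [1.5, 0.3, 0.5]
width: 0.0854
gripper_force: 0.0
```

```bash
python3 - <<'E'
from h import *
s=state(); print(s['clock'],s['eef_pos'],s['tcp_rot'].round(4))
im,W=wcloud(); np.save('w2.npy',W); cv2.imwrite('w2.png',im)
cv2.imwrite('pics/e.png',cv2.resize(im[60:300,96:416],(800,600),interpolation=cv2.INTER_CUBIC))
p=W.reshape(-1,3); c=im.reshape(-1,3).astype(int)
near=(p[:,0]>.40)&(p[:,0]<.49)&(p[:,1]>-.39)&(p[:,1]<-.25)
m=near&(abs(p[:,2]-.045)<.004)&(c[:,2]-c[:,0]>30)
r=cv2.minAreaRect(p[m][:,:2].astype(np.float32)*1000); print('rack',m.sum(),r)
for y0,y1 in((-.32,-.25),(-.39,-.32)):
    for z0,z1 in((.049,.058),(.06,.084),(.085,.125)):
        m=near&(p[:,2]>z0)&(p[:,2]<z1)&(p[:,1]>y0)&(p[:,1]<y1)
        if m.sum()>5:
            q=p[m]; print(y0,z0,m.sum(),np.percentile(q,[1,99],axis=0).round(4).tolist(), cv2.minAreaRect(q[:,:2].astype(np.float32)*1000))
E
```

```text
3.7 [ 0.49978912 -0.28895707  0.27163361] [[-9.996e-01 -2.690e-02  1.500e-03]
 [-2.690e-02  9.996e-01 -7.000e-04]
 [-1.400e-03 -7.000e-04 -1.000e+00]]
rack 3309 ((447.34619140625, -319.6814880371094), (59.557682037353516, 120.62923431396484), 0.870398998260498)
-0.32 0.049 279 [[0.4307, -0.3059, 0.0504], [0.4545, -0.2729, 0.0539]] ((442.6612854003906, -289.4850158691406), (23.263504028320312, 32.69022750854492), 1.6044515371322632)
-0.32 0.085 277 [[0.4328, -0.301, 0.0875], [0.4464, -0.2783, 0.0918]] ((439.6242980957031, -289.5894775390625), (13.216104507446289, 22.78590965270996), 1.5719300508499146)
-0.39 0.049 238 [[0.4417, -0.3655, 0.049], [0.4652, -0.3324, 0.0518]] ((453.5281982421875, -349.1351623535156), (23.772443771362305, 33.46417999267578), 1.12143075466156)
-0.39 0.06 28 [[0.4455, -0.3468, 0.0609], [0.4581, -0.3412, 0.0808]] ((451.4186706542969, -343.1656188964844), (13.670158386230469, 3.7990634441375732), 17.149314880371094)
-0.39 0.085 374 [[0.4429, -0.3603, 0.1032], [0.4641, -0.3389, 0.1119]] ((453.987060546875, -349.5347900390625), (21.836994171142578, 22.313657760620117), 89.99087524414062)
```

View pics/e.png

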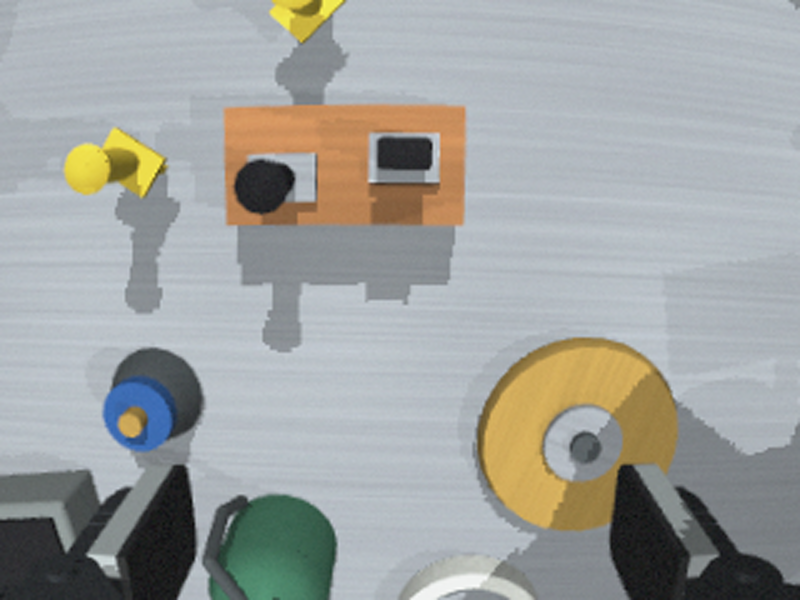

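The square-handled gauge is the right-hand tool (404,155); the round-handled scraper is at (265,185). A full opening would hit the scraper, so I'll approach with the fingers partly closed.

{"name": "step_arm", "arguments": {
  "plan": [
    [[0.062, 0.001, 0.06, 0, 0, 0, 0.06], [0.062, 0.001, 0.13, 0, 0, 0, 0.06], [0.062, 0.001, 0.13, 0, 0, 0, 0.06], [0.062, 0.001, 0.13, 0, 0, 0, 0.06], [0.062, 0.001, 0.13, 0, 0, 0, 0.06], [0.062, 0.001, 0.13, 0, 0, 0, 0.06], [0.062, 0.001, 0.13, 0, 0, 0, 0.06], [0.062, 0.001, 0.13, 0, 0, 0, 0.06], [0.062, 0.001, 0.13, 0, 0, 0, 0.06]]
  ]
}}

```text
clock: 4.5
eef_pos: [0.4388, -0.2904, 0.142]
tcp_rot: [[-1.0, -0.028, 0.002], [-0.028, 1.0, -0.002], [-0.002, -0.002, -1.0]]
contact_force: [-0.5, -0.4, -0.2]
width: 0.0401
gripper_force: 0.0
```

```bash
python3 - <<'E'
from h import *
s=state(); print(s['clock'],s['eef_pos'],s['tcp_rot'].round(4),s['width'])
im,W=wcloud()
cv2.imwrite('pics/f.png',cv2.resize(im,(800,600)))
E
```

```text
4.5 [ 0.43883524 -0.2904088   0.14200189] [[-0.9996 -0.0279  0.0024]
 [-0.0279  0.9996 -0.0018]
 [-0.0023 -0.0018 -1.    ]] 0.040128455583180456
```

View pics/f.png

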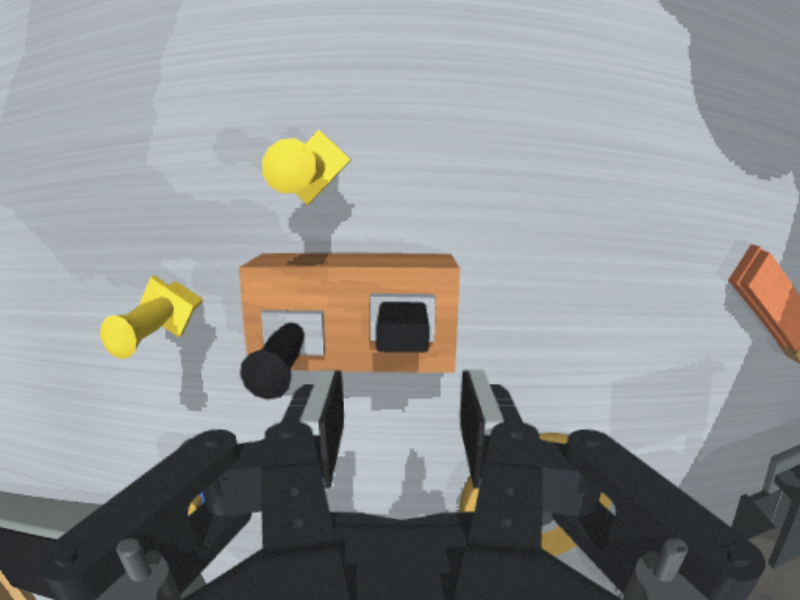

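The fingers' outer knuckles could hit the scraper handle. I'll pitch the tool 20° back towards the robot, which moves them away from it.

{"name": "step_arm", "arguments": {
  "plan": [
    [[0.001, 0.001, 0, 0, -0.222, 0, 0.06], [0.001, 0.001, 0, 0, -0.222, 0, 0.06], [0.001, 0.001, 0, 0, -0.222, 0, 0.06], [0.001, 0.001, 0, 0, -0.222, 0, 0.06], [0.001, 0.001, 0, 0, -0.222, 0, 0.06], [0.001, 0.001, 0, 0, -0.222, 0, 0.06], [0.001, 0.001, 0, 0, -0.222, 0, 0.06]]
  ]
}}

```text
clock: 5.13
eef_pos: [0.4399, -0.2871, 0.1421]
tcp_rot: [[-0.942, -0.026, 0.336], [-0.026, 1.0, 0.006], [-0.336, -0.003, -0.942]]
contact_force: [0.1, -0.6, 0.0]
width: 0.0403
gripper_force: 0.0
```

```bash
cat >> h.py <<'E'
def to(target):
    s=state(); d=np.array(target)-s['eef_pos']
    print('t',round(s['clock'],2),'pos',s['eef_pos'].round(4),'w',s['width'],'F',s['contact_force'].round(2)); print(s['tcp_rot'].round(4).tolist())
    print('tool shift', (s['tcp_rot'].T@d).round(4), 'up 10mm', (s['tcp_rot'].T@[0,0,.01]).round(5))
E
python3 -c "
from h import *
to([.4370,-.2896,.062])"
```

```text
t 5.13 pos [ 0.4399 -0.2871  0.1421] w 0.04030279798496359 F [ 0.1  -0.64  0.01]
[[-0.9417, -0.026, 0.3356], [-0.0256, 0.9997, 0.0056], [-0.3356, -0.0033, -0.942]]
tool shift [ 0.0297 -0.0022  0.0745] up 10mm [-3.36e-03 -3.00e-05 -9.42e-03]
```

{"name": "step_arm", "arguments": {
  "plan": [
    [[0.01, -0.002, 0.025, 0, 0, 0, 0.06], [0.02, -0.002, 0.05, 0, 0, 0, 0.06], [0.025, -0.002, 0.063, 0, 0, 0, 0.06], [0.0297, -0.002, 0.0745, 0, 0, 0, 0.06], [0.0297, -0.002, 0.0745, 0, 0, 0, 0.06], [0.0297, -0.002, 0.0745, 0, 0, 0, 0.06], [0.0297, -0.002, 0.0745, 0, 0, 0, 0.06]]
  ]
}}

```text
clock: 5.72
eef_pos: [0.4469, -0.2814, 0.0685]
tcp_rot: [[-0.949, -0.006, 0.316], [-0.009, 1.0, -0.01], [-0.316, -0.012, -0.949]]
contact_force: [0.6, -0.7, -0.1]
width: 0.0401
gripper_force: 0.0
```

```bash
python3 - <<'E'
from h import *
to([.4370,-.2896,.062])
im,W=wcloud()
cv2.imwrite('pics/g.png',cv2.resize(im[160:384,96:416],(800,560)))
E
```

```text
t 5.72 pos [ 0.4469 -0.2814  0.0685] w 0.040086759095964986 F [ 0.58 -0.67 -0.05]
[[-0.9487, -0.0059, 0.316], [-0.0095, 0.9999, -0.0098], [-0.3159, -0.0123, -0.9487]]
tool shift [ 0.0115 -0.008   0.0031] up 10mm [-0.00316 -0.00012 -0.00949]
```

View pics/g.png

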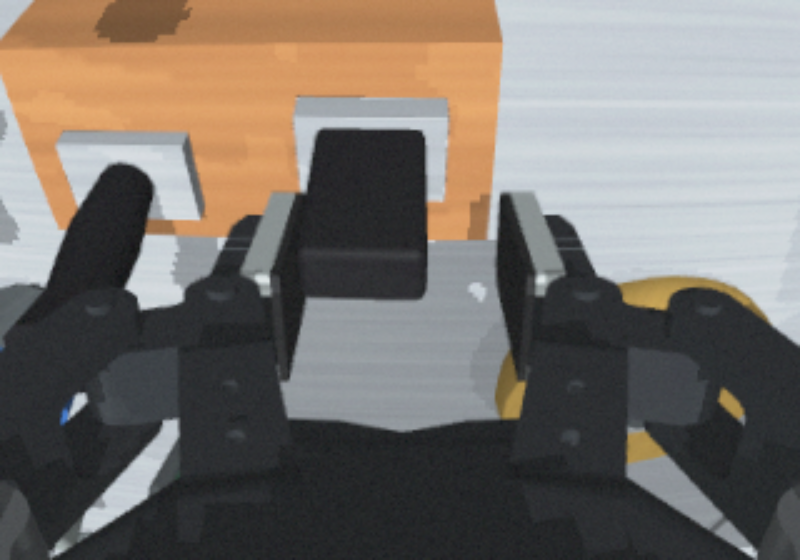

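The handle sits between the pads at (365,210), nearer the left pad, and the arm has not reached its commanded pose. I'll correct that.

{"name": "step_arm", "arguments": {
  "plan": [
    [[0.0115, -0.006, 0, 0, 0, 0, 0.06], [0.0115, -0.006, 0, 0, 0, 0, 0.06], [0.0115, -0.006, 0, 0, 0, 0, 0.06], [0.0115, -0.006, 0, 0, 0, 0, 0.06]]
  ]
}}

```text
clock: 6.1
eef_pos: [0.4389, -0.285, 0.0666]
tcp_rot: [[-0.951, 0.002, 0.309], [-0.003, 1.0, -0.015], [-0.309, -0.015, -0.951]]
contact_force: [0.1, 0.5, -0.6]
width: 0.0401
gripper_force: 0.0
```

```bash
python3 -c "
from h import *
to([.4370,-.2896,.062]); s=state(); print(s['joint_positions'].round(2),s['qvel'].round(2))"
```

```text
t 6.1 pos [ 0.4389 -0.285   0.0666] w 0.040112988428037344 F [ 0.08  0.47 -0.56]
[[-0.9511, 0.0019, 0.3089], [-0.003, 0.9999, -0.0153], [-0.3089, -0.0155, -0.951]]
tool shift [ 0.0032 -0.0046  0.0039] up 10mm [-0.00309 -0.00015 -0.00951]
[ -42.31   19.77  110.6    19.03   37.08 -146.33] [ 0.18  0.3  -0.11  0.06  0.    0.01]
```

Joint 6 is at its limit. A smaller pitch will free it.

{"name": "step_arm", "arguments": {
  "plan": [
    [[0, 0, 0, 0, 0.067, 0, 0.06], [0, 0, 0, 0, 0.067, 0, 0.06], [0, 0, 0, 0, 0.067, 0, 0.06]]
  ]
}}

```text
clock: 6.35
eef_pos: [0.4397, -0.2845, 0.0665]
tcp_rot: [[-0.978, -0.0, 0.21], [-0.003, 1.0, -0.015], [-0.21, -0.015, -0.978]]
contact_force: [0.5, 0.5, 0.1]
width: 0.0404
gripper_force: 0.0
```

```bash
python3 -c "
from h import *
to([.4370,-.2896,.062]); s=state(); print(s['joint_positions'].round(2),s['qvel'].round(2))"
```

```text
t 6.35 pos [ 0.4397 -0.2845  0.0665] w 0.04042588963489264 F [0.48 0.46 0.06]
[[-0.9778, -0.0, 0.2096], [-0.0032, 0.9999, -0.0148], [-0.2096, -0.0152, -0.9777]]
tool shift [ 0.0036 -0.005   0.0039] up 10mm [-0.0021  -0.00015 -0.00978]
[ -40.25   21.21  107.34   10.67   42.11 -137.69] [-0.99 -0.33  1.99  2.73 -1.21 -2.79]
```

{"name": "step_arm", "arguments": {
  "plan": [
    [[0.0036, -0.005, 0.004, -0.0096, 0, -0.0133, 0.06], [0.0036, -0.005, 0.004, -0.0096, 0, -0.0133, 0.06], [0.0036, -0.005, 0.004, -0.0096, 0, -0.0133, 0.06], [0.0036, -0.005, 0.004, -0.0096, 0, -0.0133, 0.06], [0.0036, -0.005, 0.004, -0.0096, 0, -0.0133, 0.06]]
  ]
}}

```text
clock: 6.77
eef_pos: [0.4363, -0.2896, 0.0619]
tcp_rot: [[-0.978, -0.022, 0.208], [-0.022, 1.0, -0.0], [-0.208, -0.005, -0.978]]
contact_force: [-0.1, 1.1, -0.8]
width: 0.0401
gripper_force: 0.0
```

```bash
python3 -c "
from h import *
to([.4370,-.2896,.062]); s=state(); print(s['joint_positions'].round(2))"
```

```text
t 6.77 pos [ 0.4363 -0.2896  0.0619] w 0.04014407910230778 F [-0.06  1.1  -0.81]
[[-0.978, -0.0216, 0.2076], [-0.0221, 0.9998, -0.0001], [-0.2075, -0.0047, -0.9782]]
tool shift [-0.0008  0.      0.    ] up 10mm [-2.08e-03 -5.00e-05 -9.78e-03]
[ -41.27   21.96  107.03   11.67   42.55 -140.57]
```

Pose good. Close.

{"name": "step_arm", "arguments": {
  "plan": [
    [[0, 0, 0, 0, 0, 0, 1], [0, 0, 0, 0, 0, 0, 1], [0, 0, 0, 0, 0, 0, 1], [0, 0, 0, 0, 0, 0, 1], [0, 0, 0, 0, 0, 0, 1], [0, 0, 0, 0, 0, 0, 1]]
  ]
}}

```text
clock: 7.27
eef_pos: [0.4364, -0.2898, 0.0621]
tcp_rot: [[-0.978, -0.022, 0.207], [-0.023, 1.0, -0.0], [-0.207, -0.005, -0.978]]
contact_force: [-0.9, 1.7, 5.6]
width: 0.0227
gripper_force: 59.5
```

{"name": "step_arm", "arguments": {
  "plan": [
    [[-0.004, 0, -0.02, 0, 0, 0, 1], [-0.0125, 0, -0.059, 0, 0, 0, 1], [-0.021, 0, -0.098, 0, 0, 0, 1], [-0.0312, -0.0008, -0.147, 0, 0, 0, 1], [-0.0312, -0.0008, -0.147, 0, 0, 0, 1], [-0.0312, -0.0008, -0.147, 0, 0, 0, 1], [-0.0312, -0.0008, -0.147, 0, 0, 0, 1]]
  ]
}}

```text
clock: 7.85
eef_pos: [0.4361, -0.2897, 0.211]
tcp_rot: [[-0.978, -0.022, 0.206], [-0.022, 1.0, 0.0], [-0.206, -0.004, -0.979]]
contact_force: [0.4, -0.0, -2.1]
width: 0.0226
gripper_force: 60.9
```

```bash
python3 -c "
from h import *
to([.50,-.02,.225]); s=state(); print(s['joint_positions'].round(2),s['gripper_force'])"
```

```text
t 7.85 pos [ 0.4361 -0.2897  0.211 ] w 0.02260333131994189 F [ 0.36 -0.03 -2.12]
[[-0.9783, -0.022, 0.2062], [-0.0224, 0.9997, 0.0005], [-0.2061, -0.0042, -0.9785]]
tool shift [-0.0715  0.2681 -0.0004] up 10mm [-2.06e-03 -4.00e-05 -9.79e-03]
[ -41.27    9.92   99.67    8.91   61.73 -136.19] 60.88266849517822
```

{"name": "step_arm", "arguments": {
  "plan": [
    [[-0.0715, 0.268, 0, -0.0228, -0.0005, -0.1082, 1], [-0.0715, 0.268, 0, -0.0228, -0.0005, -0.1082, 1], [-0.0715, 0.268, 0, -0.0228, -0.0005, -0.1082, 1], [-0.0715, 0.268, 0, -0.0228, -0.0005, -0.1082, 1], [-0.0715, 0.268, 0, -0.0228, -0.0005, -0.1082, 1], [-0.0715, 0.268, 0, -0.0228, -0.0005, -0.1082, 1], [-0.0715, 0.268, 0, -0.0228, -0.0005, -0.1082, 1], [-0.0715, 0.268, 0, -0.0228, -0.0005, -0.1082, 1], [-0.0715, 0.268, 0, -0.0228, -0.0005, -0.1082, 1], [-0.0715, 0.268, 0, -0.0228, -0.0005, -0.1082, 1]]
  ]
}}

```text
clock: 8.68
eef_pos: [0.4998, -0.0206, 0.2237]
tcp_rot: [[-0.96, -0.195, 0.201], [-0.191, 0.981, 0.036], [-0.204, -0.004, -0.979]]
contact_force: [-0.1, -0.7, -1.6]
width: 0.0229
gripper_force: 60.9
```

```bash
python3 - <<'E'
from h import *
to([.54,0.005,.225]); s=state(); print(s['joint_positions'].round(2),s['gripper_force'])
T=s['eef_pos']
im,W=cloud('scene'); c=calibration('scene')
uv=(np.array(c['R'])@T+c['t']); u=c['fx']*uv[0]/uv[2]+c['cx']; v=c['fy']*uv[1]/uv[2]+c['cy']; print(u,v)
u,v=int(u),int(v); u0=u-70;v0=v-60
cv2.imwrite('pics/h.png',cv2.resize(im[v0:v0+105,u0:u0+140],(800,600),interpolation=cv2.INTER_CUBIC)); np.save('s2.npy',W); cv2.imwrite('s2.png',im)
E
```

```text
t 8.68 pos [ 0.4998 -0.0206  0.2237] w 0.02286386485039178 F [-0.11 -0.71 -1.56]
[[-0.9601, -0.1947, 0.2007], [-0.1914, 0.9808, 0.0359], [-0.2039, -0.0039, -0.979]]
tool shift [-0.0437  0.0173  0.0077] up 10mm [-2.04e-03 -4.00e-05 -9.79e-03]
[  -8.38    5.21  103.22    4.27   60.47 -111.38] 60.854337215423584
235.00359557476247 149.8250805717626
```

View pics/h.png

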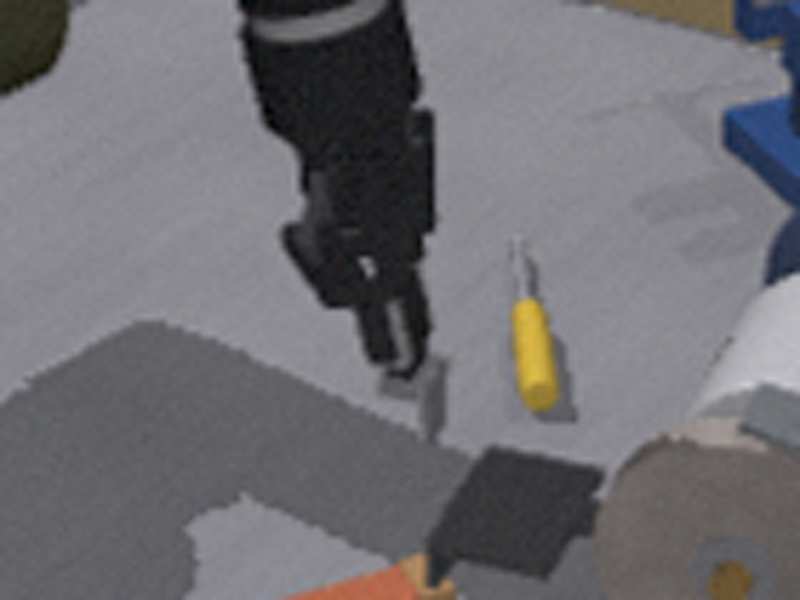

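The blade hangs upright below the fingers at (432,400), short of the rest at (520,515).

```bash
python3 - <<'E'
from h import *
W=np.load('s2.npy').reshape(-1,3); s=state(); T=s['eef_pos']
th=np.radians(11.2);u=np.array([np.cos(th),np.sin(th)]);v=np.array([-u[1],u[0]])
D=W-T; a=D[:,:2]@u; l=D[:,:2]@v; z=D[:,2]
for z0,z1 in((-.05,-.021),(-.046,-.034),(-.034,-.022),(-.0175,-.0075)):
    m=(abs(a)<.04)&(abs(l)<.03)&(z>z0)&(z<z1)
    print(z0,m.sum(),'along',np.percentile(a[m],[1,25,50,75,99]).round(4),'lat',np.percentile(l[m],[1,50,99]).round(4),'z',z[m].min().round(4))
m=(abs(a-.016)<.02)&(abs(l)<.03)&(z<-.02)&(z>-.07); print('zmin',np.sort(z[m])[:6])
# silhouette: rest edges, stone from scene
A=W[:,:2]@u; L=W[:,:2]@v
m=(abs(W[:,2]-.134)<.004)&(L>-.15)&(L<-.05)&(A>.5)&(A<.583); print('rest',np.percentile(A[m],[0,1,99,100]),np.percentile(L[m],[0,1,99,100]))
m=(abs(W[:,2]-.134)<.03)&(L>-.12)&(L<-.085)&(A>.578)&(A<.62); print('stone',np.percentile(A[m],[0,1,2,5]),np.percentile(L[m],[1,50,99]))
E
```

```text
-0.05 39 along [0.0114 0.0148 0.0162 0.0165 0.0177] lat [-0.0143 -0.0055  0.0134] z -0.05
-0.046 16 along [0.0113 0.0148 0.0162 0.0168 0.0177] lat [-0.0133 -0.0078  0.0107] z -0.0458
-0.034 19 along [0.0124 0.0155 0.0162 0.0164 0.0171] lat [-0.0139 -0.0036  0.0136] z -0.0339
-0.0175 58 along [-0.0052  0.0045  0.0103  0.0153  0.0177] lat [-0.0196 -0.0108  0.0134] z -0.0171
zmin [-0.04998266 -0.04705673 -0.04693825 -0.04576714 -0.04509901 -0.04389099]
rest [0.50546295 0.50715857 0.57141829 0.57222581] [-0.14970723 -0.14871436 -0.05781839 -0.05596284]
stone [0.58358757 0.58414274 0.58620509 0.58722806] [-0.11775946 -0.11365423 -0.10872166]
```

```bash
python3 -c "
from h import *
to([.5727,.0089,.196])"
```

```text
t 8.73 pos [ 0.4999 -0.0211  0.2241] w 0.023355102688453373 F [ 0.65  0.49 -2.15]
[[-0.9602, -0.1937, 0.2013], [-0.1905, 0.981, 0.0356], [-0.2044, -0.0041, -0.9789]]
tool shift [-0.0699  0.0154  0.0432] up 10mm [-2.04e-03 -4.00e-05 -9.79e-03]
```

{"name": "step_arm", "arguments": {
  "plan": [
    [[-0.03, 0.006, 0.01, 0, 0, 0, 1], [-0.055, 0.012, 0.025, 0, 0, 0, 1], [-0.0699, 0.0154, 0.0432, 0, 0, 0, 1], [-0.0699, 0.0154, 0.0432, 0, 0, 0, 1], [-0.0699, 0.0154, 0.0432, 0, 0, 0, 1], [-0.0699, 0.0154, 0.0432, 0, 0, 0, 1], [-0.0699, 0.0154, 0.0432, 0, 0, 0, 1]]
  ]
}}

```text
clock: 9.32
eef_pos: [0.5729, 0.0087, 0.1982]
tcp_rot: [[-0.96, -0.193, 0.204], [-0.19, 0.981, 0.035], [-0.207, -0.005, -0.978]]
contact_force: [-0.5, -0.2, -0.5]
width: 0.0229
gripper_force: 60.8
```

```bash
cat > m.py <<'E'
from h import *
import sys
to([.5727,.0089,float(sys.argv[1])]); s=state(); T=s['eef_pos']
th=np.radians(11.2);u=np.array([np.cos(th),np.sin(th)]);v=np.array([-u[1],u[0]])
print('tcp along,lat',T[:2]@u,T[:2]@v,'yaw',np.degrees(np.arctan2(-s['tcp_rot'][0,1],s['tcp_rot'][1,1])))
for n in('scene','top'):
    im,W=cloud(n); W=W.reshape(-1,3); A=W[:,:2]@u; L=W[:,:2]@v; Z=W[:,2]
    m=(abs(A-T[:2]@u-.016)<.012)&(abs(L-T[:2]@v)<.03)&(Z>T[2]-.05)&(Z<T[2]-.021)&(Z>.139)
    if m.sum(): print(n,'blade',m.sum(),np.percentile(A[m],[5,50,75,99]).round(4),np.percentile(L[m],[1,99]).round(4),Z[m].min())
    m=(abs(Z-.134)<.004)&(L>-.15)&(L<-.05)&(A>.5)&(A<.58); print('rest',np.percentile(A[m],[0,1,99,100]).round(4),np.percentile(L[m],[0,1,99,100]).round(4))
    m=(abs(Z-.134)<.03)&(L>-.122)&(L<-.085)&(A>.581)&(A<.62); print('stone',m.sum(),np.percentile(A[m],[0,1,2,5]).round(4),np.percentile(L[m],[1,50,99]).round(4))
    if n=='scene': cv2.imwrite('pics/%s.png'%sys.argv[2],cv2.resize(im[130:220,215:335],(800,600),interpolation=cv2.INTER_CUBIC))
E
python3 m.py .1515 i
```

```text
t 9.32 pos [0.5729 0.0087 0.1982] w 0.022914457485318854 F [-0.48 -0.22 -0.51]
[[-0.9596, -0.1932, 0.2044], [-0.19, 0.9811, 0.0352], [-0.2073, -0.005, -0.9783]]
tool shift [0.0099 0.0005 0.0457] up 10mm [-2.07e-03 -5.00e-05 -9.78e-03]
tcp along,lat 0.5637180286131043 -0.10273313980528376 yaw 11.138702695798317
scene blade 33 [0.5777 0.5803 0.581  0.591 ] [-0.1181 -0.0921] 0.14968304204514082
rest [0.506  0.507  0.5713 0.5728] [-0.1488 -0.148  -0.0589 -0.0547]
stone 195 [0.5817 0.5837 0.5844 0.5871] [-0.1181 -0.1134 -0.1075]
rest [0.5074 0.5075 0.5224 0.5228] [-0.1137 -0.1109 -0.0586 -0.0582]Traceback (most recent call last):
  File "m.py", line 11, in <module>
    m=(abs(Z-.134)<.03)&(L>-.122)&(L<-.085)&(A>.581)&(A<.62); print('stone',m.sum(),np.percentile(A[m],[0,1,2,5]).round(4),np.percentile(L[m],[1,50,99]).round(4))
                                                                                    ~~~~~~~~~~~~~^^^^^^^^^^^^^^^^
    return _quantile_unchecked(
        a, q, axis, out, overwrite_input, method, keepdims, weights)
    return _ureduce(a,
                    func=_quantile_ureduce_func,
    ...<5 lines>...
                    overwrite_input=overwrite_input,
                    method=method)
    r = func(a, **kwargs)
    result = _quantile(arr,
                       quantiles=q,
    ...<2 lines>...
                       out=out,
                       weights=wgt)
    slices_having_nans = np.isnan(arr[-1, ...])
                                  ~~~^^^^^^^^^
IndexError: index -1 is out of bounds for axis 0 with size 0
```

View pics/i.png

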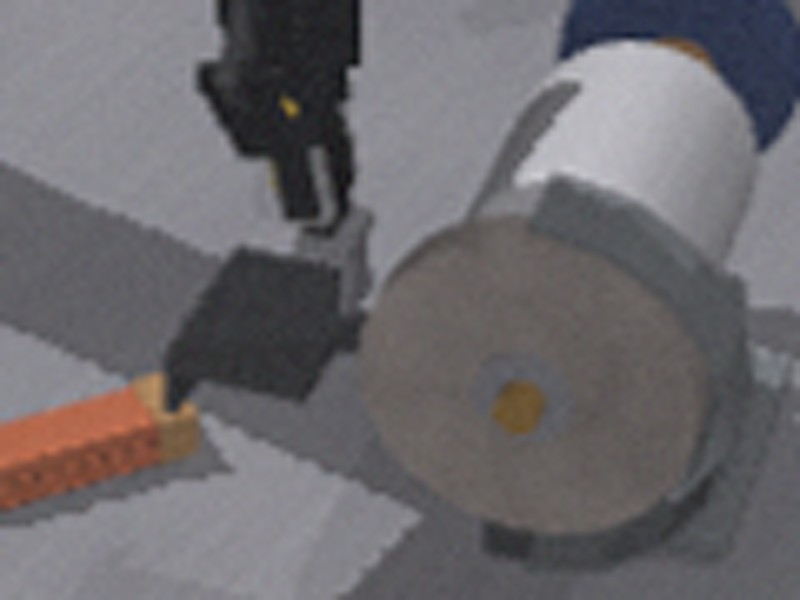

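The blade at (355,270) hangs just past the rest's edge and clear of the stone at (370,320). Lowering.

{"name": "step_arm", "arguments": {
  "plan": [
    [[0.002, 0, 0.0098, 0, 0, 0, 1], [0.0041, 0.0001, 0.0196, 0, 0, 0, 1], [0.0062, 0.0002, 0.0293, 0, 0, 0, 1], [0.0083, 0.0002, 0.0391, 0, 0, 0, 1], [0.0083, 0.0002, 0.0391, 0, 0, 0, 1], [0.0083, 0.0002, 0.0391, 0, 0, 0, 1]]
  ]
}}

```text
clock: 9.92
eef_pos: [0.573, 0.0097, 0.1568]
tcp_rot: [[-0.96, -0.194, 0.202], [-0.191, 0.981, 0.036], [-0.205, -0.004, -0.979]]
contact_force: [0.1, -0.3, -0.9]
width: 0.0228
gripper_force: 60.8
```

```bash
python3 -c "
from h import *
to([.5727,.0088,.1515])"
```

```text
t 9.92 pos [0.573  0.0097 0.1568] w 0.02279524529524399 F [ 0.09 -0.33 -0.88]
[[-0.9599, -0.1945, 0.2021], [-0.1912, 0.9809, 0.0357], [-0.2052, -0.0044, -0.9787]]
tool shift [ 0.0015 -0.0008  0.0051] up 10mm [-2.05e-03 -4.00e-05 -9.79e-03]
```

{"name": "step_arm", "arguments": {
  "plan": [
    [[0.0003, 0, 0.0015, 0, 0, 0, 1], [0.0006, 0, 0.003, 0, 0, 0, 1], [0.0008, 0, 0.004, 0, 0, 0, 1], [0.0008, 0, 0.004, 0, 0, 0, 1]]
  ]
}}

```text
clock: 10.25
eef_pos: [0.5733, 0.0096, 0.1536]
tcp_rot: [[-0.96, -0.194, 0.204], [-0.191, 0.981, 0.036], [-0.207, -0.005, -0.978]]
contact_force: [-0.2, 0.6, -1.5]
width: 0.0226
gripper_force: 60.9
```

{"name": "step_arm", "arguments": {
  "plan": [
    [[0.0001, 0, 0.0007, 0, 0, 0, 1], [0.0002, 0, 0.0012, 0, 0, 0, 1], [0.0002, 0, 0.0012, 0, 0, 0, 1]]
  ]
}}

```text
clock: 10.5
eef_pos: [0.5733, 0.0096, 0.1523]
tcp_rot: [[-0.96, -0.194, 0.204], [-0.191, 0.981, 0.036], [-0.207, -0.005, -0.978]]
contact_force: [-0.3, 0.1, -2.2]
width: 0.0229
gripper_force: 60.9
```

{"name": "step_arm", "arguments": {
  "plan": [
    [[0.0001, 0, 0.0007, 0, 0, 0, 1], [0.0002, 0, 0.0012, 0, 0, 0, 1], [0.0002, 0, 0.0012, 0, 0, 0, 1]]
  ]
}}

```text
clock: 10.75
eef_pos: [0.5734, 0.0096, 0.1511]
tcp_rot: [[-0.96, -0.194, 0.204], [-0.191, 0.981, 0.036], [-0.207, -0.005, -0.978]]
contact_force: [-0.2, 0.3, -1.6]
width: 0.0223
gripper_force: 61.1
```

{"name": "step_arm", "arguments": {
  "plan": [
    [[0.0001, 0, 0.0005, 0, 0, 0, 1], [0.0002, 0, 0.0008, 0, 0, 0, 1], [0.0002, 0, 0.0008, 0, 0, 0, 1]]
  ]
}}

```text
clock: 11.0
eef_pos: [0.5736, 0.0096, 0.1511]
tcp_rot: [[-0.959, -0.194, 0.205], [-0.191, 0.981, 0.036], [-0.208, -0.005, -0.978]]
contact_force: [-3.8, -0.3, 6.6]
width: 0.0227
gripper_force: 62.1
```

{"name": "step_arm", "arguments": {
  "plan": [
    [[0.0001, 0, 0.0004, 0, 0, 0, 1], [0.0001, 0, 0.0004, 0, 0, 0, 1], [0.0001, 0, 0.0004, 0, 0, 0, 1], [0.0001, 0, 0.0004, 0, 0, 0, 1]]
  ]
}}

```text
clock: 11.33
eef_pos: [0.5737, 0.0097, 0.1511]
tcp_rot: [[-0.959, -0.194, 0.205], [-0.191, 0.981, 0.036], [-0.208, -0.005, -0.978]]
contact_force: [-4.0, 0.7, 8.9]
width: 0.0227
gripper_force: 62.4
```

{"name": "step_arm", "arguments": {
  "plan": [
    [[0, 0, -0.0004, 0, 0, 0, 0.3], [0, 0, -0.0006, 0, 0, 0, 0.1], [0, 0, -0.0006, 0, 0, 0, -0.1], [0, 0, -0.0006, 0, 0, 0, -0.2], [0, 0, -0.0006, 0, 0, 0, -0.2], [0, 0, -0.0006, 0, 0, 0, -0.2]]
  ]
}}

```text
clock: 11.83
eef_pos: [0.5733, 0.0096, 0.1505]
tcp_rot: [[-0.96, -0.194, 0.204], [-0.191, 0.981, 0.036], [-0.207, -0.005, -0.978]]
contact_force: [0.3, -0.1, 0.1]
width: 0.0512
gripper_force: 0.0
```

```bash
sed -i 's/m.sum(),np.percentile(A\[m\],\[0,1,2,5\]/m.sum(),np.percentile(np.r_[A[m],0],[0,1,2,5]/; s/np.percentile(L\[m\],\[1,50,99\])/np.percentile(np.r_[L[m],0],[1,50,99])/' m.py; python3 m.py .23 j; python3 - <<'E'
from h import *
print(state()['gripper_force'])
im,W=wcloud(); cv2.imwrite('pics/k.png',cv2.resize(im[160:384,96:416],(800,560)))
E
```

```text
t 11.83 pos [0.5733 0.0096 0.1505] w 0.05115875883029711 F [ 0.3  -0.05  0.1 ]
[[-0.9596, -0.1944, 0.2036], [-0.1911, 0.9809, 0.0356], [-0.2067, -0.0048, -0.9784]]
tool shift [-0.0158 -0.0009 -0.078 ] up 10mm [-2.07e-03 -5.00e-05 -9.78e-03]
tcp along,lat 0.5642073535272658 -0.1019444490525909 yaw 11.207684469823052
rest [0.5064 0.5072 0.5741 0.5794] [-0.149  -0.1484 -0.0598 -0.0552]
stone 202 [0.     0.5812 0.5814 0.5846] [-0.118  -0.1136 -0.0922]
rest [0.5082 0.5083 0.516  0.5162] [-0.083  -0.0827 -0.059  -0.0589]
stone 0 [0. 0. 0. 0.] [0. 0. 0.]
0.0
```

View pics/k.png

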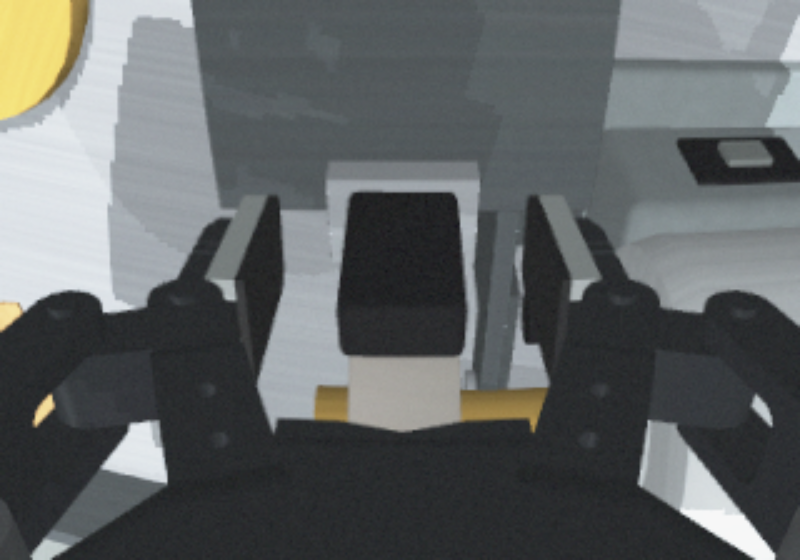

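The gauge stands released at (400,270), centred before the stone, with both pads clear. I'll retreat up, then back, then close the fingers and lower in front of the lip.

{"name": "step_arm", "arguments": {
  "plan": [
    [[0, 0, -0.01, 0, 0, 0, -0.2], [0, 0, -0.03, 0, 0, 0, -0.2], [0, 0, -0.055, 0, 0, 0, -0.2], [0, 0, -0.065, 0, 0, 0, -0.2], [0.03, 0, -0.075, 0, 0, 0, -0.2], [0.06, 0, -0.0756, 0, 0, 0, 1], [0.0752, -0.0009, -0.0756, 0, 0, 0, 1], [0.0752, -0.0009, -0.0756, 0, 0, 0, 1], [0.085, -0.0007, -0.03, 0, 0, 0, 1], [0.0946, -0.0004, 0.0164, 0, 0, 0, 1], [0.0946, -0.0004, 0.0164, 0, 0, 0, 1], [0.0946, -0.0004, 0.0164, 0, 0, 0, 1]]
  ]
}}

```text
clock: 12.98
eef_pos: [0.4848, -0.0081, 0.1121]
tcp_rot: [[-0.961, -0.194, 0.199], [-0.191, 0.981, 0.036], [-0.202, -0.003, -0.979]]
contact_force: [0.0, 0.2, 0.1]
width: -0.0002
gripper_force: 0.0
```

```bash
cat > n.py <<'E'
from h import *
s=state(); T=s['eef_pos']; th=np.radians(11.2);u=np.array([np.cos(th),np.sin(th),0]);v=np.array([-u[1],u[0],0])
print(s['clock'],T,'along,lat',T@u,T@v,'Fu,Fv,Fz',s['contact_force']@u,s['contact_force']@v,s['contact_force'][2],s['width'])
print('tool shift for 10mm along',(s['tcp_rot'].T@u*.01).round(5),'down 10',(s['tcp_rot'].T@[0,0,-.01]).round(5))
im,W=cloud('scene'); W=W.reshape(-1,3); A=W@u; L=W@v; Z=W[:,2]
m=(abs(Z-.134)<.003)&(L>-.15)&(L<-.112)&(A>.49)&(A<.579); print('rest',np.percentile(A[m],[0,1,99,100]).round(4))
c=im.reshape(-1,3).astype(int)
m=(Z>.145)&(Z<.185)&(A>.53)&(A<.6)&(L>-.125)&(L<-.08)
print('gauge above rest',m.sum(),np.percentile(A[m],[1,50,99]).round(4),np.percentile(L[m],[1,99]).round(4),Z[m].max())
E
python3 n.py
```

```text
12.9833 [ 0.48482075 -0.00808744  0.11210593] along,lat 0.47401655327506825 -0.10210225426597364 Fu,Fv,Fz 0.06693787718564373 0.23758354992824818 0.0634484803020562 -0.0002348370235445549
tool shift for 10mm along [-0.00979 -0.       0.00202] down 10 [2.02e-03 3.00e-05 9.79e-03]
rest [0.5066 0.507  0.5729 0.5765]
gauge above rest 120 [0.5586 0.5711 0.5996] [-0.1179 -0.0919] 0.18212664211313898
```

{"name": "step_arm", "arguments": {
  "plan": [
    [[-0.006, 0, -0.003, 0, 0, 0, 1], [-0.011, 0, -0.0015, 0, 0, 0, 1], [-0.0155, 0, -0.0009, 0, 0, 0, 1], [-0.0155, 0, -0.0009, 0, 0, 0, 1], [-0.0155, 0, -0.0009, 0, 0, 0, 1]]
  ]
}}

```text
clock: 13.45
eef_pos: [0.501, -0.0053, 0.1195]
tcp_rot: [[-0.959, -0.195, 0.204], [-0.191, 0.981, 0.036], [-0.207, -0.005, -0.978]]
contact_force: [-0.3, 0.5, -0.2]
width: 0.0001
gripper_force: 0.0
```

{"name": "step_arm", "arguments": {
  "plan": [
    [[-0.001, 0, 0.0002, 0, 0, 0, 1], [-0.002, 0, 0.0004, 0, 0, 0, 1], [-0.003, 0, 0.0006, 0, 0, 0, 1], [-0.004, 0, 0.0008, 0, 0, 0, 1], [-0.004, 0, 0.0008, 0, 0, 0, 1]]
  ]
}}

```text
clock: 13.87
eef_pos: [0.5047, -0.0046, 0.119]
tcp_rot: [[-0.96, -0.194, 0.204], [-0.191, 0.981, 0.036], [-0.207, -0.005, -0.978]]
contact_force: [-0.2, 0.8, 0.2]
width: -0.0
gripper_force: 0.0
```

{"name": "step_arm", "arguments": {
  "plan": [
    [[-0.001, 0, 0.0002, 0, 0, 0, 1], [-0.002, 0, 0.0004, 0, 0, 0, 1], [-0.003, 0, 0.0006, 0, 0, 0, 1], [-0.003, 0, 0.0006, 0, 0, 0, 1]]
  ]
}}

```text
clock: 14.2
eef_pos: [0.5075, -0.004, 0.119]
tcp_rot: [[-0.96, -0.194, 0.203], [-0.191, 0.981, 0.036], [-0.206, -0.005, -0.979]]
contact_force: [-1.7, -1.2, 1.3]
width: -0.0
gripper_force: 0.7
```

{"name": "step_arm", "arguments": {
  "plan": [
    [[-0.001, 0, 0.0002, 0, 0, 0, 1], [-0.002, 0, 0.0004, 0, 0, 0, 1], [-0.002, 0, 0.0004, 0, 0, 0, 1]]
  ]
}}

```text
clock: 14.45
eef_pos: [0.5094, -0.0036, 0.119]
tcp_rot: [[-0.96, -0.194, 0.203], [-0.191, 0.981, 0.036], [-0.206, -0.005, -0.979]]
contact_force: [-4.2, -0.3, 2.5]
width: -0.0001
gripper_force: 2.0
```

{"name": "step_arm", "arguments": {
  "plan": [
    [[-0.0005, 0, 0.0001, 0, 0, 0, 1], [-0.001, 0, 0.0002, 0, 0, 0, 1], [-0.0015, 0, 0.0003, 0, 0, 0, 1], [-0.0015, 0, 0.0003, 0, 0, 0, 1]]
  ]
}}

```text
clock: 14.78
eef_pos: [0.5108, -0.0033, 0.119]
tcp_rot: [[-0.96, -0.194, 0.203], [-0.191, 0.981, 0.036], [-0.206, -0.005, -0.979]]
contact_force: [-4.4, -0.9, 1.9]
width: 0.0001
gripper_force: 2.7
```

{"name": "step_arm", "arguments": {
  "plan": [
    [[-0.0005, 0, 0.0001, 0, 0, 0, 1], [-0.001, 0, 0.0002, 0, 0, 0, 1], [-0.0015, 0, 0.0003, 0, 0, 0, 1], [-0.0015, 0, 0.0003, 0, 0, 0, 1]]
  ]
}}

```text
clock: 15.12
eef_pos: [0.5123, -0.0031, 0.119]
tcp_rot: [[-0.96, -0.194, 0.203], [-0.191, 0.981, 0.036], [-0.206, -0.005, -0.979]]
contact_force: [-5.1, -1.7, 2.6]
width: 0.0001
gripper_force: 2.7
```

{"name": "step_arm", "arguments": {
  "plan": [
    [[-0.0003, 0, 0.0001, 0, 0, 0, 1], [-0.0006, 0, 0.0001, 0, 0, 0, 1], [-0.001, 0, 0.0002, 0, 0, 0, 1], [-0.001, 0, 0.0002, 0, 0, 0, 1]]
  ]
}}

```text
clock: 15.45
eef_pos: [0.5133, -0.0028, 0.119]
tcp_rot: [[-0.96, -0.194, 0.203], [-0.191, 0.981, 0.036], [-0.206, -0.005, -0.979]]
contact_force: [-5.1, -1.5, 1.8]
width: 0.0003
gripper_force: 2.8
```

```bash
python3 n.py
```

```text
15.45 [ 0.51325276 -0.00283563  0.11898123] along,lat 0.5029271634766584 -0.10247294139829566 Fu,Fv,Fz -5.340284951128808 -0.48416901191050554 1.7826862967950852 0.00028260371772471547
tool shift for 10mm along [-0.00979 -0.       0.00206] down 10 [2.06e-03 5.00e-05 9.79e-03]
rest [0.4918 0.4972 0.5772 0.5778]
gauge above rest 125 [0.5612 0.573  0.5993] [-0.1169 -0.0914] 0.18201731906375287
```

{"name": "step_arm", "arguments": {
  "plan": [
    [[-0.0003, 0, 0.0001, 0, 0, 0, 1], [-0.0006, 0, 0.0001, 0, 0, 0, 1], [-0.0008, 0, 0.0002, 0, 0, 0, 1], [-0.0008, 0, 0.0002, 0, 0, 0, 1]]
  ]
}}

```text
clock: 15.83
eef_pos: [0.514, -0.0027, 0.119]
tcp_rot: [[-0.96, -0.194, 0.203], [-0.191, 0.981, 0.036], [-0.206, -0.005, -0.979]]
contact_force: [-5.8, -2.6, 2.8]
width: 0.0
gripper_force: 3.0
```

{"name": "step_arm", "arguments": {
  "plan": [
    [[-0.0003, 0, 0.0001, 0, 0, 0, 1], [-0.0006, 0, 0.0001, 0, 0, 0, 1], [-0.0006, 0, 0.0001, 0, 0, 0, 1]]
  ]
}}

```text
clock: 16.08
eef_pos: [0.5142, -0.0026, 0.1189]
tcp_rot: [[-0.96, -0.195, 0.202], [-0.191, 0.981, 0.035], [-0.205, -0.005, -0.979]]
contact_force: [-9.1, -3.2, 5.3]
width: 0.0001
gripper_force: 5.2
```

{"name": "step_arm", "arguments": {
  "plan": [
    [[-0.0003, 0, 0.0001, 0, 0, 0, 1], [-0.0005, 0, 0.0001, 0, 0, 0, 1], [-0.0005, 0, 0.0001, 0, 0, 0, 1]]
  ]
}}

```text
clock: 16.33
eef_pos: [0.5144, -0.0026, 0.1189]
tcp_rot: [[-0.96, -0.195, 0.201], [-0.191, 0.981, 0.035], [-0.204, -0.004, -0.979]]
contact_force: [-14.5, -4.3, 8.4]
width: -0.0001
gripper_force: 7.4
```

{"name": "step_arm", "arguments": {
  "plan": [
    [[-0.0003, 0, 0.0001, 0, 0, 0, 1], [-0.0005, 0, 0.0001, 0, 0, 0, 1], [-0.0005, 0, 0.0001, 0, 0, 0, 1], [-0.0005, 0, 0.0001, 0, 0, 0, 1]]
  ]
}}

```text
clock: 16.67
eef_pos: [0.5145, -0.0026, 0.1188]
tcp_rot: [[-0.96, -0.195, 0.2], [-0.191, 0.981, 0.035], [-0.203, -0.004, -0.979]]
contact_force: [-19.3, -4.9, 10.9]
width: 0.0005
gripper_force: 9.7
```

```bash
python3 n.py
```

```text
16.6667 [ 0.51449361 -0.00256235  0.11881355] along,lat 0.5041974660471259 -0.10244587864331442 Fu,Fv,Fz -19.88059569124605 -1.009228010510148 10.913240788714695 0.0004571843617293642
tool shift for 10mm along [-0.00979 -0.       0.00203] down 10 [2.03e-03 4.00e-05 9.79e-03]
rest [0.4959 0.4975 0.578  0.5786]
gauge above rest 122 [0.5616 0.5735 0.5986] [-0.1168 -0.09  ] 0.18202956896384442
```

Firmly nipped with about 15 N at the blade. Backing off straight.

{"name": "step_arm", "arguments": {
  "plan": [
    [[0.001, 0, -0.0002, 0, 0, 0, 1], [0.003, 0, -0.0006, 0, 0, 0, 1], [0.012, 0, -0.0025, 0, 0, 0, 1], [0.03, 0, -0.006, 0, 0, 0, 1], [0.05, 0, -0.01, 0, 0, 0, 1], [0.05, 0, -0.01, 0, 0, 0, 1], [0.05, 0, -0.01, 0, 0, 0, 1], [0.05, 0, -0.01, 0, 0, 0, 1]]
  ]
}}

```text
clock: 17.38
eef_pos: [0.4665, -0.0123, 0.119]
tcp_rot: [[-0.959, -0.194, 0.205], [-0.191, 0.981, 0.035], [-0.208, -0.005, -0.978]]
contact_force: [0.4, -0.7, 1.0]
width: -0.0001
gripper_force: 0.0
```

```bash
python3 n.py; python3 - <<'E'
from h import *
th=np.radians(11.2);u=np.array([np.cos(th),np.sin(th),0]);v=np.array([-u[1],u[0],0])
im,W=wcloud(); W=W.reshape(-1,3);A=W@u;L=W@v;Z=W[:,2]
for z0,z1 in((.1435,.155),(.155,.17),(.17,.19),(.138,.1435)):
    m=(Z>z0)&(Z<z1)&(A>.54)&(A<.59)&(L>-.13)&(L<-.07)
    if m.sum(): print(z0,m.sum(),np.percentile(A[m],[1,50,99]).round(4),np.percentile(L[m],[1,99]).round(4))
E
```

```text
17.3833 [ 0.46647848 -0.01228085  0.11899882] along,lat 0.45520910111825075 -0.10265311169097652 Fu,Fv,Fz 0.30380872460146346 -0.7759296709123275 0.9558737804267741 -6.503820430657317e-05
tool shift for 10mm along [-0.00978  0.       0.00208] down 10 [2.08e-03 5.00e-05 9.78e-03]
rest [0.5139 0.5142 0.5783 0.5788]
gauge above rest 126 [0.5611 0.5735 0.5987] [-0.1181 -0.0917] 0.18341724303388388
```

```bash
python3 -c "
from bench import *
print(job_done())"
```

```text
the job is handed in; nothing more can be done
None
```

I set the gauge in the gap, pressed it onto the rest with about 10 N, let go, and nipped it against the stone at roughly 15 N. It was still standing, and the rest had not shifted, when I backed the arm off and handed the job in; no verdict came back.

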